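Set up a stained-glass panel on the tilting light box

ROBOT

A 6-joint arm with a two-finger parallel gripper is mounted at the origin on the work surface. World frame = base frame: x ahead of the robot, y to its left, z up, the work surface at z = 0. Lengths are in m, angles in rad, forces in N, time in s.
With the tool pointing down it reaches from about 0.425 to 0.95 m from the base axis. Payload 3.5 kg.
Tool frame: the origin (TCP) lies midway between the tips of the shut fingers; the grasp point (between the pads) lies 19 mm behind it; z points along the fingers, y is the line along which they close (so a half turn about z gives the same grasp; the last joint's range is limited). The gripper opens to 85 mm and grips with 20 to 120 N. Pads are 22 mm wide; open, the fingers measure 114 mm over their backs; the gripper's body (76 mm by 85 mm) begins 54 mm behind the grasp point. The pads swing forward as they close: fully open they stand 13 mm farther back than shut.
Start: joints at [1.065, 0.286, 1.577, -0, 1.279, -0.15], TCP at [0.235, 0.633, 0.231] pointing down, gripper open.
Joint ranges: [-2.77, 2.77], [-0.9, 2.22], [0.21, 2.48], [-1.53, 4.67], [0.24, 2.81], [-2.84, 2.84]. Speed limits (rad/s): [2.79, 2.79, 3.14, 3.14, 3.14, 3.14].

INTERFACE

Orientations are given as a unit quaternion [x, y, z, w].
In Python, from plant import * gives the robot as it stands.
- The arm moves only by the tool move_arm, never from a script. Its argument "moves" is a list of rows, each a list of 3 entries, a list of its own where there are three numbers: the opening, from 0 (shut) to 1 (fully open), then the shift along the tool's x, y, z in m, then the turn, a rotation vector about the tool's x, y, z in rad. A call has exactly 10 rows; each row shifts and turns the commanded pose from where the row before left it, along the tool's axes as they then stand; what a row does not reach is not made up. A row lasts 1/12 s, in which the tool goes at most 41.7 mm and 7.16 degrees, less where a joint would pass 70% of its speed; a pose out of reach is approached as far as the arm can. A call is refused whole if a number of a shift passes 0.0417 or a number of a turn 0.125, either way. A call with a gripper value outside its range is refused whole. The fingers move at their own pace and stop on an object; "grip_force" is the grip in N (left out, the last holds). Time passes only in rows, so rows that do not move let the fingers close, or fill a call up. It gives the time, the measured TCP pose, the force, the opening and the grip force at its end, in the units of the state.
- get_state(): the state, without advancing time (a new reading comes with each control period).
- read_camera(name): name is "scene" or "top" or "wrist"; returns the picture (384x512x3 uint8, red, green, blue); there is no depth.
- camera_params(name): a dict with "fx", "fy", "cx", "cy" (pixels), "rvec" (rotation vector, rad) and "tvec" (3), from world to camera coordinates, as OpenCV has them; the wrist camera has in their place "tool_from_camera" (4x4, takes a point from camera to tool coordinates, whose origin is the TCP and whose axes are the flange's). Camera axes: x right, y down, z forward; pixel columns grow to the right and rows downward; lengths in m; the calibration is good to about 2 mm. A picture is of the moment at which its call begins: read the wrist's pose just before it. camera_params takes no time and is no camera call.
- sign_off(): hands the job in; it is judged then, once.
The state is a dict: "time": time; "qpos": joint angles; "dq": joint speeds; "joint_efforts": joint torques, N m; "eef_pos": TCP position; "tcp_rot": TCP orientation; "contact_force": force on the tool from outside, world axes, zero at the start; "wrist_torque": the same for the moment, N m; "opening": opening from 0.0 (shut) to 1.0 (fully open); "finger_force": force on a finger pad.
Only numpy, scipy, OpenCV 4.12 (cv2) and the standard library are available. Lean on these libraries where they do the work, as an engineer would, in place of code of your own. Each camera call takes 0.05 s, during which the arm holds its last target. There are 200 camera calls.

TASK

Get the light box ready for inspecting a stained-glass panel: first clear the scrub brush off the light board into the blue tool tray, then raise the board by its red tab to 55 degrees, where its stiff hinge will hold it. Then pull the amber panel up out of its pocket in the wooden rack and lean it on the board, straight, with its bottom edge on the wooden ledge and its face flat against the board. Do not drop the glass, and leave the blue panel, the bottle and the spool where they are.

Things in the scene. Friction and masses are not known exactly. Their poses are not given: they have to be found in the camera images.
- light_box: white fixed base of the light box, 150 (x) x 220 (y) x 48 mm high. Origin: centre of its underside; the ledge and hinge are on its +x edge, the red tab on its -x side (towards the robot).
- light_board (a joint): angle of the grey light board, rad above level: 0 = lying flat on the base, as at the start, grows as the tab end is raised; wanted 0.96 (55 degrees), stop at 1.4. The hinge is stiff and stays where left; about 9 N upward at the tab moves it.
- board_hinge (a point): middle of the hinge line (frame turns with the grey light board): +x end of its underside, 50 mm above the table. Board: 155 mm along its own -x from here, 220 wide (y), 14 thick (z), white lit face on top. Wooden ledge on the face at the hinge end: x -12 to 0, z 14 to 32 mm, full width; a seated panel has its bottom edge at x = -12 and its back on z = 14 mm.
- board_tab (a point): centre of the red pull tab at the board's free end (frame turns with the board), 36 mm wide (y), 32 mm long (x), 12 mm thick; it overhangs the base, 172 mm from the hinge line. Can be pinched across its width from above.
- brush: scrub brush with pale wooden back and black underside, 42 (x) x 130 (y) x 38 mm high, lying on the board. Origin: centre of its underside.
- tray: blue open tool tray, fixed, 160 (x) x 220 (y) x 35 mm high, walls and floor 6 mm. Origin: centre of its underside.
- rack: fixed wooden rack with two upright pockets, 115 mm apart (y = -57.5 and +57.5 mm), each 19 (x) x 66 (y) mm inside, floor at z = 12, rim at z = 67 mm. Origin: centre of its underside.
- amber_panel: amber and orange stained-glass panel with a brass frame, 12 thick (x) x 60 wide (y) x 200 mm tall (z), 0.25 kg, upright in one of the two pockets. Origin: centre of its bottom edge; z runs up the panel. Can be held across its width near the top. On the board its top stands 57 mm past the board's free edge and 25 mm past the end of the red tab.
- blue_panel: blue and teal panel of the same size with a dark lead frame, in the other pocket; stays there.
- bottle: brown glass bottle, 56 mm across, 140 mm tall, standing. Origin: centre of its underside.
- spool: empty metal solder spool, 64 mm across, 50 mm tall, standing. Origin: centre of its underside.

How it is judged:
By the outcome, as a careful person would: the job done as asked, in the order asked, and still so for the second after the job is handed in, with the robot touching nothing.
It also fails if it takes over 72 s, if anything falls off the work surface, if the arm or the gripper's body presses on something with over 40 N, if the wrist force passes 120 N, or if a joint passes its speed limit or range.

## Working session

There is one attempt and no reset: what is moved stays moved. The work goes in short steps, Python scripts to look and compute and a tool call to move; the robot and the scene stay as the last step left them, time stands still between calls to the robot, and variables do not carry over. Pictures are saved under pics/ and viewed, at most 14 in all, crops included, and the job is handed in when it is done.

Besides the shell and the picture viewer there is one more tool, called after "Request:" by a JSON object that holds its "method" and its "body". move_arm: Moves the arm, as the interface text tells. Its arguments: {"type":"object","properties":{"moves":{"type":"array"},"grip_force":{"type":"number"}},"required":["moves"]}

```bash
mkdir -p pics
python3 - <<'E'
from plant import *
import cv2,numpy as np
s=get_state();print(s['time'],s['eef_pos'],s['tcp_rot'],s['opening'])
for n in ['scene','top']:
    im=read_camera(n);cv2.imwrite(f'pics/{n}0.png',im[:,:,::-1]);print(n,camera_params(n))
print(camera_params('wrist'))
E
```

```text
0.0 [0.234781   0.63214395 0.22994149] [ 1.76951515e-01  9.84218868e-01 -1.11769018e-03 -3.63245947e-04] 1.0030210378973872
scene {'fx': 438.17396590312126, 'fy': 438.17396590312126, 'cx': 255.33980286761664, 'cy': 201.2075621822736, 'rvec': array([ 2.24027357,  1.28196271, -0.40539831]), 'tvec': array([-0.2951065 , -0.39890422,  1.43055876])}
top {'fx': 395.20017550942805, 'fy': 395.20017550942805, 'cx': 251.97165042536753, 'cy': 190.08231094203543, 'rvec': array([ 2.16239451, -2.11227884,  0.18887276]), 'tvec': array([-0.00693573,  0.60889113,  0.93133618])}
{'fx': 309.4875323254366, 'fy': 309.4875323254366, 'cx': 252.39061631360067, 'cy': 194.92852152409577, 'tool_from_camera': array([[ 4.79399004e-04, -9.59768048e-01, -2.80793632e-01,
         7.06265593e-02],
       [ 9.99999870e-01,  5.09323170e-04, -3.35946481e-05,
         1.27856416e-04],
       [ 1.75257772e-04, -2.80793579e-01,  9.59768167e-01,
        -1.42437818e-01],
       [ 0.00000000e+00,  0.00000000e+00,  0.00000000e+00,
         1.00000000e+00]])}
```

View pics/top0.png

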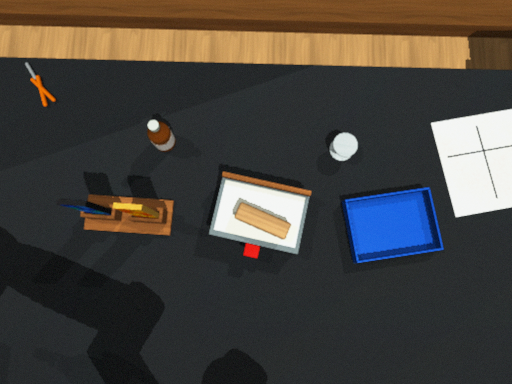

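View pics/scene0.png

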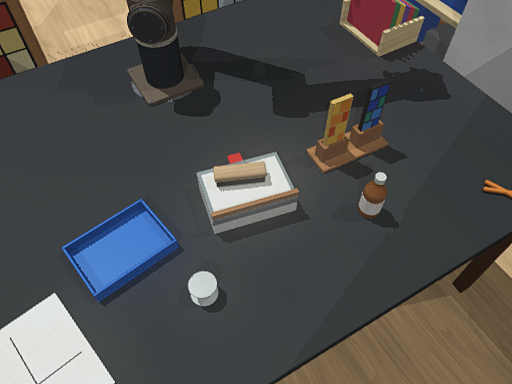

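The top view shows the brush at about (262,220), the tab at (252,251), the ledge from (223,176) to (310,191), the tray at (393,225), the rack at (128,215) with amber in its right pocket (+y is left), the bottle at (160,135) and the spool at (343,146). The scene view agrees: amber at (340,120), blue at (375,105).

```bash
cat > h.py <<'E'
import cv2,numpy as np
from plant import *
from scipy.spatial.transform import Rotation as R
def ray(n,uv,st=None):
    p=camera_params(n);d=np.array([(uv[0]-p['cx'])/p['fx'],(uv[1]-p['cy'])/p['fy'],1])
    if n=='wrist':
        st=st or get_state();T=p['tool_from_camera'];Q=R.from_quat(st['tcp_rot'])
        return Q.apply(T[:3,3])+st['eef_pos'],Q.apply(T[:3,:3]@d)
    Rm=cv2.Rodrigues(p['rvec'])[0];return -Rm.T@p['tvec'],Rm.T@d
def onz(n,uv,z,st=None):
    o,d=ray(n,uv,st);return o+d*(z-o[2])/d[2]
def proj(n,P):
    p=camera_params(n);K=np.array([[p['fx'],0,p['cx']],[0,p['fy'],p['cy']],[0,0,1]])
    return cv2.projectPoints(np.float64(P).reshape(-1,1,3),p['rvec'],p['tvec'],K,None)[0].reshape(-1,2)
def blob(m,box=None):
    m=m.astype(np.uint8)
    if box: k=np.zeros_like(m);k[box[1]:box[3],box[0]:box[2]]=1;m=m*k
    m=cv2.morphologyEx(m,cv2.MORPH_CLOSE,np.ones((3,3)))
    return max(cv2.findContours(m,0,2)[0],key=cv2.contourArea)
def rect(n,c,z):
    # lift contour to plane, then min area rect in mm
    P=np.array([onz(n,q,z)[:2] for q in c[:,0]])*1000
    (x,y),(w,h),a=cv2.minAreaRect(P.astype(np.float32));return round(x,1),round(y,1),round(w,1),round(h,1),round(a,2)
E
python3 - <<'E'
from h import *
im=cv2.imread('pics/top0.png');hsv=cv2.cvtColor(im,cv2.COLOR_BGR2HSV);H,S,V=[hsv[:,:,i].astype(int) for i in range(3)]
red=((H<5)|(H>175))&(S>200)&(V>120)
print('tab',rect('top',blob(red,(200,230,300,270)),.062))
br=(S>60)&(H>8)&(H<25)&(V>60)
print('brush',rect('top',blob(br,(225,195,298,243)),.064+.038))
print('ledge',rect('top',blob(br|((H<15)&(S>100)&(V>50)),(212,165,320,200)),.082))
grey=(V>80)
print('board',rect('top',blob((V>70),(195,165,320,256)),.064))
blue=(H>105)&(H<130)&(S>150)&(V>60)
print('tray',rect('top',blob(blue,(330,170,460,280)),.035))
rk=(H>3)&(H<22)&(S>100)&(V>50)
for z in(.012,.067):print('rack',rect('top',blob(rk,(75,185,180,245)),z))
cv2.imwrite('pics/crop1.png',cv2.resize(im[170:270,60:330],None,fx=2.9,fy=2.9,interpolation=cv2.INTER_CUBIC))
sc=cv2.imread('pics/scene0.png');cv2.imwrite('pics/crop2.png',cv2.resize(sc[70:230,190:400],None,fx=3.5,fy=3.5,interpolation=cv2.INTER_CUBIC))
E
```

```text
tab (460.2, 6.1, 36.1, 29.9, 77.39)
brush (530.2, -17.3, 128.7, 41.7, 67.6)
ledge (621.5, -26.4, 221.9, 16.0, 78.64)
board (539.1, -10.3, 225.5, 190.4, 78.72)
tray (533.8, -344.9, 162.1, 230.0, 9.81)
rack (545.7, 326.6, 235.7, 92.4, 87.33)
rack (540.1, 309.6, 222.9, 87.3, 87.33)
```

View pics/crop1.png

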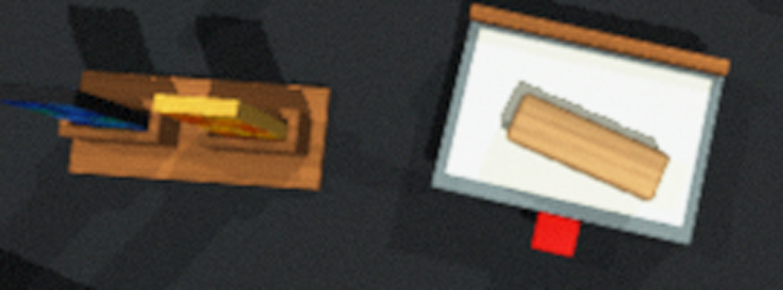

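View pics/crop2.png

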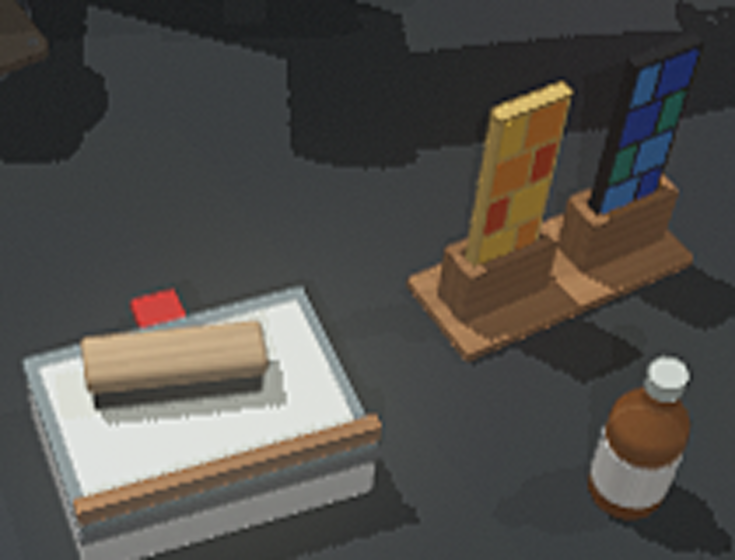

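Crop 1 gives a clean board outline, the brush, and the amber panel's top edge at crop pixels (154–238, 95–115). In crop 2 amber's top edge runs from (493,110) to (573,88) and its lower visible end is near (470–540, 240–265).

Run:
```python
from h import *
t=lambda p:(60+p[0]/2.9-.35,170+p[1]/2.9-.35)
s=lambda p:(190+p[0]/3.5-.35,70+p[1]/3.5-.35)
print('cams',ray('top',(0,0))[0],ray('scene',(0,0))[0])
for p in [(154,95),(238,98),(240,115),(154,113)]:print('top',onz('top',t(p),.212).round(4))
for p in [(493,108),(502,121),(573,95),(566,82)]:print('scn',onz('scene',s(p),.212).round(4))
# rack rim pocket & base corners (top), base plate z~.012
for p in [(82,72),(330,88),(321,190),(69,174)]:print('base',onz('top',t(p),.012).round(4))
for p in [(411,284),(464,358),(692,260)]:print('base scn',onz('scene',s(p),.012).round(4))
# pocket block of amber in scene at rim
for p in [(441,256),(470,277),(553,240)]:print('rim scn',onz('scene',s(p),.067).round(4))
# visible panel +x face at rim level
for p in [(470,263),(484,267),(541,240)]:print('panel at rim scn',onz('scene',s(p),.070).round(4))
```

```text
cams [0.44450669 0.01354401 1.02000684] [ 1.13973536 -0.32692187  0.9417198 ]
top [0.549  0.2939 0.212 ]
top [0.5482 0.2344 0.212 ]
top [0.5362 0.2321 0.212 ]
top [0.5361 0.2928 0.212 ]
scn [0.5332 0.2406 0.212 ]
scn [0.5469 0.2382 0.212 ]
scn [0.5507 0.2965 0.212 ]
scn [0.5375 0.3006 0.212 ]
base [0.5938 0.4285 0.012 ]
base [0.5848 0.2083 0.012 ]
base [0.4947 0.2112 0.012 ]
base [0.5035 0.4316 0.012 ]
base scn [0.5012 0.217  0.012 ]
base scn [0.5853 0.2093 0.012 ]
base scn [0.5958 0.4292 0.012 ]
rim scn [0.527  0.2209 0.067 ]
rim scn [0.5559 0.2275 0.067 ]
rim scn [0.5572 0.3053 0.067 ]
panel at rim scn [0.5462 0.2339 0.07  ]
panel at rim scn [0.555  0.2408 0.07  ]
panel at rim scn [0.5545 0.2951 0.07  ]
```

```bash
cat >> h.py <<'E'
def ori(psi,tilt=0):
    a=np.radians(psi);y=np.array([np.cos(a),np.sin(a),0]);z=np.array([0,0,-1.])
    return R.from_matrix(np.c_[np.cross(y,z),y,z])*R.from_rotvec([0,np.radians(tilt),0])
def plan(legs,start=None):
    """legs: (pos,Rotation,rows,opening). Prints rounded rows."""
    s=get_state();p,q=start or (np.array(s['eef_pos']),R.from_quat(s['tcp_rot']))
    out=[]
    for P,Q,n,g in legs:
        P=np.array(P,float)
        for k in range(n,0,-1):
            d=q.inv().apply((P-p)/k);w=(q.inv()*Q).as_rotvec()/k
            d=d.round(4);w=w.round(3)
            if abs(d).max()>.0417 or np.linalg.norm(d)>.0417 or np.linalg.norm(w)>.125:print('OVER',d,w)
            p=p+q.apply(d);q=q*R.from_rotvec(w);out.append([g,[float(v)+0 for v in d],[float(v)+0 for v in w]])
    for i in range(0,len(out),10):print(str(out[i:i+10]).replace(' ',''))
    print(p.round(4),q.as_quat().round(4));return p,q
def st():
    s=get_state();print(s['time'],s['eef_pos'].round(4),s['tcp_rot'].round(4),s['opening'],s['finger_force'],np.round(s['contact_force'],1))
    return s
E
python3 - <<'E'
from h import *
plan([((.530,-.017,.19),ori(-22.4),20,1),((.530,-.017,.072),ori(-22.4),8,1),((.530,-.017,.072),ori(-22.4),2,1)])
E
```

```text
[[1,[-0.0251,-0.0253,0.002],[0.0,0.0,0.08]],[1,[-0.0271,-0.0232,0.0021],[0.0,0.0,0.08]],[1,[-0.0289,-0.0209,0.002],[0.0,0.0,0.08]],[1,[-0.0304,-0.0186,0.0021],[0.0,0.0,0.08]],[1,[-0.0318,-0.0161,0.002],[0.0,0.0,0.08]],[1,[-0.033,-0.0135,0.0021],[0.0,0.0,0.08]],[1,[-0.034,-0.0108,0.002],[0.0,0.0,0.08]],[1,[-0.0347,-0.0081,0.0021],[0.0,0.0,0.08]],[1,[-0.0353,-0.0053,0.002],[0.0,0.0,0.08]],[1,[-0.0356,-0.0024,0.0021],[0.0,0.0,0.081]]]
[[1,[-0.0356,0.0005,0.002],[0.0,0.0,0.08]],[1,[-0.0355,0.0033,0.0021],[0.0,0.0,0.081]],[1,[-0.0351,0.0062,0.002],[0.0,0.0,0.08]],[1,[-0.0345,0.009,0.0021],[0.0,0.0,0.081]],[1,[-0.0337,0.0117,0.002],[0.0,0.0,0.08]],[1,[-0.0326,0.0144,0.0021],[0.0,0.0,0.081]],[1,[-0.0314,0.017,0.002],[0.0,0.001,0.08]],[1,[-0.0299,0.0194,0.002],[0.0,0.0,0.081]],[1,[-0.0283,0.0217,0.002],[0.0,0.001,0.08]],[1,[-0.0264,0.024,0.0021],[-0.001,0.0,0.081]]]
[[1,[0.0,0.0,0.0147],[0.0,0.0,0.0]],[1,[0.0,0.0,0.0148],[0.0,0.0,0.0]],[1,[0.0,0.0,0.0147],[0.0,0.0,0.0]],[1,[0.0,0.0,0.0148],[0.0,0.0,0.0]],[1,[0.0,0.0,0.0147],[0.0,0.0,0.0]],[1,[0.0,0.0,0.0148],[0.0,0.0,0.0]],[1,[0.0,0.0,0.0147],[0.0,0.0,0.0]],[1,[0.0,-0.0001,0.0148],[0.0,0.0,0.0]],[1,[0.0,0.0,0.0],[0.0,0.0,0.0]],[1,[0.0,0.0,0.0],[0.0,0.0,0.0]]]
[ 0.53  -0.017  0.072] [8.310e-01 5.563e-01 0.000e+00 2.000e-04]
```

Request:
{"method": "move_arm", "body": {"moves": [[1,[-0.025,-0.025,0.002],[0,0,0.08]],[1,[-0.027,-0.023,0.002],[0,0,0.08]],[1,[-0.029,-0.021,0.002],[0,0,0.08]],[1,[-0.03,-0.019,0.002],[0,0,0.08]],[1,[-0.032,-0.016,0.002],[0,0,0.08]],[1,[-0.033,-0.013,0.002],[0,0,0.08]],[1,[-0.034,-0.011,0.002],[0,0,0.08]],[1,[-0.035,-0.008,0.002],[0,0,0.08]],[1,[-0.035,-0.005,0.002],[0,0,0.08]],[1,[-0.036,-0.002,0.002],[0,0,0.08]]]}}

```text
time: 0.93
eef_pos: [0.3834, 0.307, 0.2108]
tcp_rot: [0.548, 0.837, -0.0, -0.0]
contact_force: [0.9, 0.4, 0.8]
opening: 0.998
finger_force: 0.0
```

Request:
{"method": "move_arm", "body": {"moves": [[1,[-0.036,0,0.002],[0,0,0.08]],[1,[-0.035,0.003,0.002],[0,0,0.08]],[1,[-0.035,0.006,0.002],[0,0,0.08]],[1,[-0.034,0.009,0.002],[0,0,0.08]],[1,[-0.034,0.012,0.002],[0,0,0.08]],[1,[-0.033,0.014,0.002],[0,0,0.08]],[1,[-0.031,0.017,0.002],[0,0,0.08]],[1,[-0.03,0.019,0.002],[0,0,0.08]],[1,[-0.028,0.022,0.002],[0,0,0.08]],[1,[-0.026,0.024,0.002],[0,0,0.08]]]}}

```text
time: 1.77
eef_pos: [0.5312, -0.0165, 0.1908]
tcp_rot: [0.831, 0.557, -0.0, -0.0]
contact_force: [1.8, 0.5, 0.2]
opening: 1.001
finger_force: 0.0
```

Run:
```python
from h import *
s=st()
im=read_camera('wrist');cv2.imwrite('pics/w1.png',im[:,:,::-1])
hsv=cv2.cvtColor(im,cv2.COLOR_RGB2HSV);H,S,V=[hsv[:,:,i].astype(int) for i in range(3)]
c=blob((H>5)&(H<25)&(S>60)&(V>60),(100,60,420,380))
P=np.array([onz('wrist',q,.102,s)[:2] for q in c[:,0]])*1000
print(cv2.minAreaRect(P.astype(np.float32)))
plan([((.530,-.017,.072),ori(-22.4),8,1)])
```

```text
1.7667 [ 0.5312 -0.0165  0.1908] [ 8.305e-01  5.570e-01 -2.000e-04 -3.000e-04] 1.000830977866798 0.0 [1.8 0.5 0.2]
((531.0165405273438, -13.916587829589844), (126.31511688232422, 40.76179504394531), 67.6662368774414)
[[1,[0.0004,-0.0007,0.0149],[0.0,0.0,-0.001]],[1,[0.0004,-0.0007,0.0148],[0.0,0.0,-0.001]],[1,[0.0004,-0.0007,0.0149],[0.001,0.001,0.0]],[1,[0.0004,-0.0007,0.0148],[0.0,0.0,-0.001]],[1,[0.0004,-0.0007,0.0149],[0.001,0.001,0.0]],[1,[0.0004,-0.0006,0.0148],[0.0,0.0,-0.001]],[1,[0.0004,-0.0006,0.0149],[0.001,0.001,0.0]],[1,[0.0004,-0.0006,0.0148],[0.0,0.0,-0.001]]]
[ 0.5301 -0.017   0.072 ] [8.309e-01 5.564e-01 0.000e+00 1.000e-04]
```

Request:
{"method": "move_arm", "body": {"moves": [[1,[0,0,0.015],[0,0,0]],[1,[0,0,0.018],[0,0,0]],[1,[0,0,0.018],[0,0,0]],[1,[0,0,0.018],[0,0,0]],[1,[0,0,0.018],[0,0,0]],[1,[0,0,0.018],[0,0,0]],[1,[0,0,0.013],[0,0,0]],[1,[0,0,0],[0,0,0]],[0.2,[0,0,0],[0,0,0]],[0.2,[0,0,0],[0,0,0]]], "grip_force": 50}}

```text
time: 2.65
eef_pos: [0.5316, -0.0148, 0.0741]
tcp_rot: [0.829, 0.559, 0.0, 0.0]
contact_force: [-0.3, -0.9, 0.2]
opening: 0.746
finger_force: 0.0
```

Request:
{"method": "move_arm", "body": {"moves": [[0.2,[0,0,0],[0,0,0]],[0.2,[0,0,0],[0,0,0]],[0.2,[0,0,0],[0,0,0]],[0.2,[0,0,0],[0,0,0]],[0.2,[0,0,0],[0,0,0]],[0.2,[0,0,-0.01],[0,0,0]],[0.2,[0,0,-0.02],[0,0,0]],[0.2,[0,0,-0.02],[0,0,0]],[0.2,[0,0,-0.02],[0,0,0]],[0.2,[0,0,-0.02],[0,0,0]]]}}

```text
time: 3.48
eef_pos: [0.5304, -0.0147, 0.1639]
tcp_rot: [0.829, 0.559, -0.0, -0.0]
contact_force: [0.2, 0.5, -1.2]
opening: 0.481
finger_force: 51.1
```

Run:
```python
from h import *
s=st()
plan([((.531,-.10,.17),ori(-15),3,.2),((.534,-.345,.15),ori(9.8),10,.2),((.534,-.345,.020),ori(9.8),7,.2)])
```

```text
3.4833 [ 0.5304 -0.0147  0.1639] [ 8.293e-01  5.588e-01 -5.000e-04 -5.000e-04] 0.4808613430067326 51.12570583820343 [ 0.2  0.5 -1.2]
[[0.2,[-0.0263,0.0109,-0.002],[0.0,0.0,-0.041]],[0.2,[-0.0267,0.0098,-0.0021],[-0.001,0.0,-0.041]],[0.2,[-0.0271,0.0086,-0.002],[0.0,0.0,-0.041]],[0.2,[-0.0236,0.0066,0.002],[0.0,0.0,-0.043]],[0.2,[-0.0238,0.0056,0.002],[0.0,0.0,-0.043]],[0.2,[-0.0241,0.0046,0.002],[0.0,0.0,-0.043]],[0.2,[-0.0242,0.0036,0.002],[0.0,0.0,-0.043]],[0.2,[-0.0244,0.0025,0.002],[0.0,0.0,-0.044]],[0.2,[-0.0245,0.0014,0.002],[0.0,0.0,-0.043]],[0.2,[-0.0245,0.0004,0.002],[0.0,0.0,-0.044]]]
[[0.2,[-0.0245,-0.0007,0.002],[0.0,0.0,-0.043]],[0.2,[-0.0244,-0.0017,0.002],[0.0,0.0,-0.044]],[0.2,[-0.0243,-0.0029,0.002],[0.0,0.0,-0.043]],[0.2,[0.0,0.0,0.0186],[0.0,0.0,0.0]],[0.2,[0.0,0.0,0.0186],[0.0,0.0,0.0]],[0.2,[0.0,0.0,0.0186],[0.0,0.0,0.0]],[0.2,[0.0,0.0,0.0186],[0.0,0.0,0.0]],[0.2,[0.0,0.0,0.0185],[0.0,0.0,0.0]],[0.2,[0.0,0.0,0.0186],[0.0,0.0,0.0]],[0.2,[0.0,0.0001,0.0185],[0.0,0.0,0.0]]]
[ 0.534 -0.345  0.02 ] [ 6.441e-01  7.649e-01 -2.000e-04 -1.000e-04]
```

Request:
{"method": "move_arm", "body": {"moves": [[0.2,[-0.026,0.011,-0.002],[0,0,-0.041]],[0.2,[-0.027,0.01,-0.002],[0,0,-0.041]],[0.2,[-0.027,0.009,-0.002],[0,0,-0.041]],[0.2,[-0.024,0.007,0.002],[0,0,-0.043]],[0.2,[-0.024,0.006,0.002],[0,0,-0.043]],[0.2,[-0.024,0.005,0.002],[0,0,-0.043]],[0.2,[-0.024,0.003,0.002],[0,0,-0.043]],[0.2,[-0.024,0.002,0.002],[0,0,-0.044]],[0.2,[-0.024,0.001,0.002],[0,0,-0.043]],[0.2,[-0.024,0,0.002],[0,0,-0.044]]]}}

```text
time: 4.32
eef_pos: [0.5331, -0.2717, 0.1549]
tcp_rot: [0.692, 0.722, -0.0, -0.001]
contact_force: [-0.3, 0.2, -0.6]
opening: 0.483
finger_force: 51.2
```

Request:
{"method": "move_arm", "body": {"moves": [[0.2,[-0.024,0,0.002],[0,0,-0.043]],[0.2,[-0.024,-0.002,0.002],[0,0,-0.044]],[0.2,[-0.024,-0.003,0.002],[0,0,-0.043]],[0.2,[0,0,0.019],[0,0,0]],[0.2,[0,0,0.019],[0,0,0]],[0.2,[0,0,0.019],[0,0,0]],[0.2,[0,0,0.019],[0,0,0]],[0.2,[0,0,0.019],[0,0,0]],[0.2,[0,0,0.018],[0,0,0]],[0.2,[0,0,0.016],[0,0,0]]]}}

```text
time: 5.15
eef_pos: [0.534, -0.3424, 0.0186]
tcp_rot: [0.644, 0.765, -0.0, -0.001]
contact_force: [-0.5, 0.2, -0.6]
opening: 0.484
finger_force: 51.2
```

Request:
{"method": "move_arm", "body": {"moves": [[0.2,[0,0,0],[0,0,0]],[1,[0,0,0],[0,0,0]],[1,[0,0,0],[0,0,0]],[1,[0,0,0],[0,0,0]],[1,[0,0,-0.01],[0,0,0]],[1,[0,0,-0.025],[0,0,0]],[1,[0,0,-0.03],[0,0,0]],[1,[0,0,-0.03],[0,0,0]],[1,[0,0,-0.03],[0,0,0]],[1,[0,0,-0.03],[0,0,0]]]}}

```text
time: 5.98
eef_pos: [0.5349, -0.343, 0.1785]
tcp_rot: [0.644, 0.765, -0.0, 0.001]
contact_force: [0.5, 0.1, 0.6]
opening: 0.999
finger_force: 0.0
```

Run:
```python
from h import *
s=st()
im=read_camera('top')[:,:,::-1].copy();cv2.imwrite('pics/top1.png',im)
hsv=cv2.cvtColor(im,cv2.COLOR_BGR2HSV);H,S,V=[hsv[:,:,i].astype(int) for i in range(3)]
red=((H<5)|(H>175))&(S>200)&(V>120)
print('tab',rect('top',blob(red,(200,230,300,270)),.063))
print('brush',rect('top',blob((H>5)&(H<25)&(S>60)&(V>60),(330,170,460,280)),.044))
# plan: tab pinch, tilt -25 (forward), tool y along box y
a=np.radians(-11.35);ex=np.array([np.cos(a),np.sin(a),0]);h=np.array([.6274,-.0276,.05]);print('tab pred',h-.172*ex)
```

```text
5.9833 [ 0.5349 -0.343   0.1785] [ 0.6441  0.7649 -0.      0.0009] 0.999419930297463 0.0 [0.5 0.1 0.6]
tab (460.7, 6.5, 35.0, 28.5, 78.89)
brush (509.7, -448.2, 116.6, 224.5, 86.26)
tab pred [0.45876375 0.00624991 0.05      ]
```

Run:
```python
from h import *
print(get_state()['qpos'])
plan([((.500,-.150,.17),ori(40),6,1),((.455,.007,.13),ori(78.65),6,1),((.455,.007,.036),ori(78.65),8,1)])
```

```text
[-7.29456151e-01  2.39602639e-01  1.71742233e+00 -4.72515148e-05
  1.17052429e+00 -9.00776628e-01]
[[1,[0.0332,-0.0007,0.0024],[0.001,0.002,-0.088]],[1,[0.0331,0.0022,0.0025],[0.001,0.002,-0.088]],[1,[0.0328,0.0052,0.0025],[0.001,0.002,-0.088]],[1,[0.0322,0.008,0.0026],[0.001,0.002,-0.088]],[1,[0.0314,0.0108,0.0026],[0.001,0.002,-0.087]],[1,[0.0303,0.0136,0.0027],[0.0,0.003,-0.088]],[1,[0.0249,0.0111,0.0067],[0.0,0.0,-0.112]],[1,[0.0235,0.0138,0.0067],[0.0,0.0,-0.112]],[1,[0.0218,0.0163,0.0067],[0.0,0.0,-0.113]],[1,[0.0198,0.0187,0.0066],[0.0,0.0,-0.112]]]
[[1,[0.0176,0.0207,0.0067],[0.0,0.0,-0.113]],[1,[0.0151,0.0226,0.0066],[0.0,0.0,-0.112]],[1,[0.0,0.0,0.0118],[0.0,0.0,0.0]],[1,[0.0,0.0,0.0117],[0.0,0.0,0.0]],[1,[0.0,0.0,0.0118],[0.0,0.0,0.0]],[1,[0.0,0.0,0.0117],[0.0,0.0,0.0]],[1,[0.0,0.0,0.0118],[0.0,0.0,0.0]],[1,[0.0,0.0,0.0117],[0.0,0.0,0.0]],[1,[0.0,0.0,0.0118],[0.0,0.0,0.0]],[1,[0.0,0.0,0.0117],[0.0,0.0,0.0]]]
[0.455 0.007 0.036] [9.910e-02 9.951e-01 1.000e-04 1.000e-04]
```

Request:
{"method": "move_arm", "body": {"moves": [[1,[0.033,-0.001,0.002],[0,0.002,-0.088]],[1,[0.033,0.002,0.003],[0,0,-0.088]],[1,[0.033,0.005,0.002],[0,0,-0.088]],[1,[0.032,0.008,0.003],[0,0,-0.088]],[1,[0.031,0.011,0.003],[0,0,-0.087]],[1,[0.031,0.014,0.002],[0,0,-0.088]],[1,[0.025,0.011,0.007],[0,0,-0.112]],[1,[0.023,0.014,0.007],[0,0,-0.112]],[1,[0.022,0.016,0.007],[0,0,-0.113]],[1,[0.02,0.019,0.006],[0,0,-0.112]]]}}

```text
time: 6.87
eef_pos: [0.4663, -0.0413, 0.1347]
tcp_rot: [0.208, 0.978, 0.001, 0.001]
contact_force: [1.6, 0.8, -0.4]
opening: 1.003
finger_force: 0.0
```

Request:
{"method": "move_arm", "body": {"moves": [[1,[0.018,0.02,0.007],[0,0,-0.113]],[1,[0.015,0.023,0.006],[0,0,-0.112]],[1,[0,0,0.006],[0,0,0]],[1,[0,0,0.006],[0,0,0]],[1,[0,0,0],[0,0,0]],[1,[0,0,0],[0,0,0]],[1,[0,0,0],[0,0,0]],[1,[0,0,0],[0,0,0]],[1,[0,0,0],[0,0,0]],[1,[0,0,0],[0,0,0]]]}}

```text
time: 7.7
eef_pos: [0.4516, 0.0092, 0.1092]
tcp_rot: [0.1, 0.995, 0.001, -0.0]
contact_force: [0.0, 0.4, -0.1]
opening: 1.004
finger_force: 0.0
```

Run:
```python
from h import *
s=st();print(s['qpos'])
im=read_camera('wrist');cv2.imwrite('pics/w2.png',im[:,:,::-1])
hsv=cv2.cvtColor(im,cv2.COLOR_RGB2HSV);H,S,V=[hsv[:,:,i].astype(int) for i in range(3)]
c=blob(((H<5)|(H>175))&(S>180)&(V>80))
P=np.array([onz('wrist',q,.063,s)[:2] for q in c[:,0]])*1000
print(cv2.minAreaRect(P.astype(np.float32)),cv2.boundingRect(c))
t=cv2.cvtColor(read_camera('top'),cv2.COLOR_RGB2HSV);H,S,V=[t[:,:,i].astype(int) for i in range(3)]
print('brush',rect('top',blob((H>5)&(H<25)&(S>60)&(V>60),(345,185,442,262)),.044))
plan([((.455,.007,.036),ori(78.65),7,1)])
```

```text
7.7 [0.4516 0.0092 0.1092] [ 9.97e-02  9.95e-01  9.00e-04 -1.00e-04] 1.0043697747406197 0.0 [ 0.   0.4 -0.1]
[-2.05959366e-01 -7.34096851e-02  2.20845182e+00  2.12361633e-03
  1.00691333e+00 -1.57806948e+00]
((458.5248718261719, 9.148245811462402), (34.9056396484375, 32.391944885253906), 78.5335922241211) (228, 204, 54, 47)
brush (534.1, -343.5, 40.2, 129.9, 9.89)
[[1,[-0.0006,-0.0003,0.0104],[0.0,0.0,0.0]],[1,[-0.0006,-0.0003,0.0105],[0.0,0.0,0.0]],[1,[-0.0006,-0.0002,0.0104],[0.0,0.0,0.0]],[1,[-0.0006,-0.0003,0.0105],[0.0,0.0,0.0]],[1,[-0.0006,-0.0002,0.0104],[0.001,0.0,0.0]],[1,[-0.0005,-0.0002,0.0105],[0.0,0.0,-0.001]],[1,[-0.0006,-0.0003,0.0104],[0.001,-0.001,0.0]]]
[0.455 0.007 0.036] [ 9.900e-02  9.951e-01 -1.000e-04  2.000e-04]
```

View pics/w2.png

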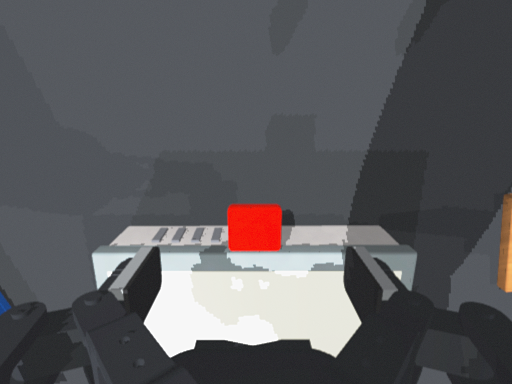

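The wrist view shows the tab centred between the fingers at (255,227), the board square to the tool and clear of the brush. The brush measures at the tray's centre.

Request:
{"method": "move_arm", "body": {"moves": [[1,[-0.001,0,0.012],[0,0,0]],[1,[-0.001,0,0.012],[0,0,0]],[1,[-0.001,0,0.012],[0,0,0]],[1,[0,0,0.012],[0,0,0]],[1,[0,0,0.012],[0,0,0]],[1,[0,0,0.013],[0,0,0]],[0.2,[0,0,0],[0,0,0]],[0.2,[0,0,0],[0,0,0]],[0.2,[0,0,0],[0,0,0]],[0.2,[0,0,0],[0,0,0]]], "grip_force": 60}}

```text
time: 8.63
eef_pos: [0.455, 0.0091, 0.037]
tcp_rot: [0.099, 0.995, 0.001, 0.001]
contact_force: [-0.2, -0.4, -0.2]
opening: 0.453
finger_force: 0.0
```

Request:
{"method": "move_arm", "body": {"moves": [[0.2,[0,0,0],[0,0,0]],[0.2,[0,0,0],[0,0,0]],[0.2,[0,0,0],[0,0,0]],[0.2,[0,0,0],[0,0,0]],[0.2,[0,0,0],[0,0,0]],[0.2,[0,0,0],[0,0,0]],[0.2,[0,0,0],[0,0,0]],[0.2,[0,0,0],[0,0,0]],[0.2,[0,0,0],[0,0,0]],[0.2,[0,0,0],[0,0,0]]]}}

```text
time: 9.47
eef_pos: [0.4551, 0.0098, 0.0373]
tcp_rot: [0.1, 0.995, 0.002, 0.001]
contact_force: [-0.8, 4.6, 5.8]
opening: 0.413
finger_force: 60.6
```

Run:
```python
from h import *
s=st()
a=np.radians(-11.35);yb=np.array([-np.sin(a),np.cos(a),0]);h=np.array([.6274,-.0276,.05])
p0=s['eef_pos'];q0=R.from_quat(s['tcp_rot'])
legs=[]
for k in range(1,21):
    W=R.from_rotvec(yb*np.radians(55)*k/20);legs.append((h+W.apply(p0-h),W*q0,1,.2))
plan(legs)
```

```text
9.4667 [0.4551 0.0098 0.0373] [9.95e-02 9.95e-01 1.70e-03 6.00e-04] 0.4130047853841374 60.62030017375946 [-0.8  4.6  5.8]
[[0.2,[0.0004,0.0,-0.0085],[0.0,0.048,0.0]],[0.2,[0.0004,0.0001,-0.0084],[0.0,0.048,0.0]],[0.2,[0.0004,0.0,-0.0085],[0.0,0.048,0.001]],[0.2,[0.0004,0.0,-0.0085],[0.0,0.048,0.0]],[0.2,[0.0004,0.0,-0.0085],[0.0,0.048,0.0]],[0.2,[0.0004,0.0001,-0.0084],[0.0,0.048,0.0]],[0.2,[0.0004,0.0,-0.0085],[0.0,0.048,0.0]],[0.2,[0.0004,0.0,-0.0085],[0.001,0.048,0.0]],[0.2,[0.0004,0.0001,-0.0085],[0.0,0.048,0.001]],[0.2,[0.0004,0.0,-0.0084],[0.0,0.048,0.0]]]
[[0.2,[0.0004,0.0,-0.0085],[0.0,0.048,0.0]],[0.2,[0.0004,0.0,-0.0085],[0.0,0.048,0.0]],[0.2,[0.0004,0.0001,-0.0084],[0.0,0.048,0.0]],[0.2,[0.0004,0.0,-0.0085],[0.0,0.048,0.0]],[0.2,[0.0004,0.0,-0.0085],[0.0,0.048,0.0]],[0.2,[0.0004,0.0001,-0.0085],[0.0,0.048,0.001]],[0.2,[0.0004,0.0,-0.0084],[0.0,0.048,0.0]],[0.2,[0.0004,0.0,-0.0085],[0.0,0.048,0.0]],[0.2,[0.0004,0.0,-0.0085],[0.0,0.048,0.0]],[0.2,[0.0004,0.0001,-0.0085],[0.0,0.048,0.0]]]
[ 0.5187 -0.0029  0.1872] [ 0.089   0.8827  0.047  -0.459 ]
```

Request:
{"method": "move_arm", "body": {"moves": [[0.2,[0.0004,0,-0.0085],[0,0.048,0]],[0.2,[0.0004,0,-0.0085],[0,0.048,0]],[0.2,[0.0004,0,-0.0085],[0,0.048,0]],[0.2,[0.0004,0,-0.0085],[0,0.048,0]],[0.2,[0.0004,0,-0.0085],[0,0.048,0]],[0.2,[0.0004,0,-0.0085],[0,0.048,0]],[0.2,[0.0004,0,-0.0085],[0,0.048,0]],[0.2,[0.0004,0,-0.0085],[0,0.048,0]],[0.2,[0.0004,0,-0.0085],[0,0.048,0]],[0.2,[0.0004,0,-0.0085],[0,0.048,0]]]}}

```text
time: 10.3
eef_pos: [0.4676, 0.0073, 0.1178]
tcp_rot: [0.097, 0.966, 0.026, -0.238]
contact_force: [-0.7, 4.1, -5.4]
opening: 0.409
finger_force: 61.3
```

Run:
```python
from h import *
s=st();print(s['qpos'].round(3),s['wrist_torque'])
q=R.from_quat(s['tcp_rot']);print(np.degrees(np.arcsin(-q.apply([0,0,1])@[.98,-.197,0])))
```

```text
10.3 [0.4676 0.0073 0.1178] [ 0.0965  0.9661  0.0257 -0.2379] 0.4088010592218621 61.340571641922 [-0.7  4.1 -5.4]
[-0.203  0.24   1.912  0.002  1.472 -1.575] [ 0.33370858 -0.86682088 -0.41328516]
27.671013550244048
```

Tracking well at half way; the second half follows.

Request:
{"method": "move_arm", "body": {"moves": [[0.2,[0.0004,0,-0.0085],[0,0.048,0]],[0.2,[0.0004,0,-0.0085],[0,0.048,0]],[0.2,[0.0004,0,-0.0085],[0,0.048,0]],[0.2,[0.0004,0,-0.0085],[0,0.048,0]],[0.2,[0.0004,0,-0.0085],[0,0.048,0]],[0.2,[0.0004,0,-0.0085],[0,0.048,0]],[0.2,[0.0004,0,-0.0085],[0,0.048,0]],[0.2,[0.0004,0,-0.0085],[0,0.048,0]],[0.2,[0.0004,0,-0.0085],[0,0.048,0]],[0.2,[0.0004,0,-0.0085],[0,0.048,0]]]}}

```text
time: 11.13
eef_pos: [0.5172, -0.0027, 0.186]
tcp_rot: [0.088, 0.881, 0.048, -0.462]
contact_force: [-5.1, 4.6, 0.6]
opening: 0.405
finger_force: 61.4
```

Run:
```python
from h import *
s=st();print(s['qpos'].round(3),s['wrist_torque'])
q=R.from_quat(s['tcp_rot']);print(np.degrees(np.arcsin(-q.apply([0,0,1])@[.98,-.197,0])))
im=read_camera('scene')[:,:,::-1];cv2.imwrite('pics/s2.png',cv2.resize(im[40:250,150:410],None,fx=3,fy=2.8,interpolation=cv2.INTER_CUBIC))
```

```text
11.1333 [ 0.5172 -0.0027  0.186 ] [ 0.0876  0.881   0.0477 -0.4624] 0.404916480233013 61.42534017562866 [-5.1  4.6  0.6]
[-0.202  0.525  1.553  0.     2.031 -1.574] [ 0.13613748 -0.21939856 -0.82466318]
55.372475107214754
```

View pics/s2.png

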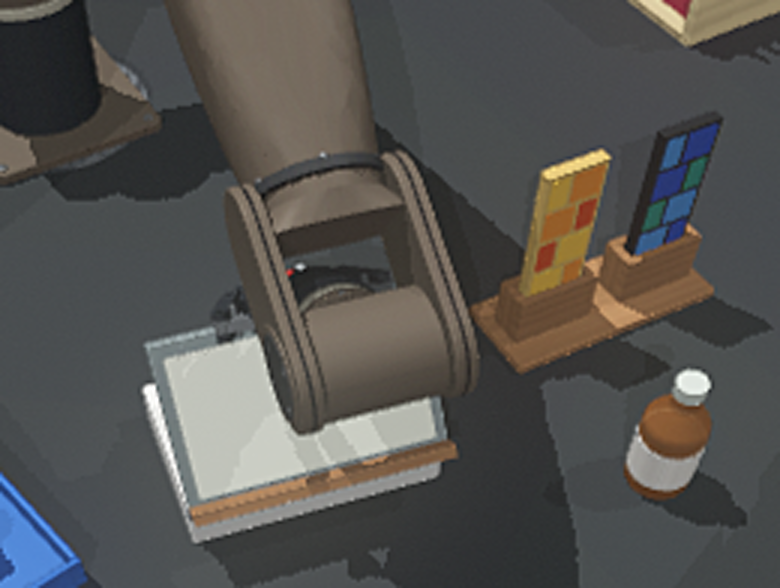

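The board stands raised, the tab is held by the fingers, and the rack panels are unobstructed at crop (560,220) and (670,190). Next: release, back off along the tool axis, and fit the kinematics to check reach.

Request:
{"method": "move_arm", "body": {"moves": [[1,[0,0,0],[0,0,0]],[1,[0,0,0],[0,0,0]],[1,[0,0,0],[0,0,0]],[1,[0,0,0],[0,0,0]],[1,[0,0,-0.01],[0,0,0]],[1,[0,0,-0.02],[0,0,0]],[1,[0,0,-0.025],[0,0,0]],[1,[0,0,-0.025],[0,0,0]],[1,[0,0,-0.03],[0,0,0]],[1,[0,0,-0.03],[0,0,0]]]}}

```text
time: 12.02
eef_pos: [0.6311, -0.0271, 0.2673]
tcp_rot: [0.088, 0.882, 0.046, -0.46]
contact_force: [0.6, -0.9, 0.0]
opening: 0.995
finger_force: 0.0
```

```bash
cat > kin.py <<'E'
from h import *
from scipy.optimize import least_squares
D=[([1.065,.286,1.577,1.279],[.2348,.6321,.2299]),([-.7295,.2396,1.7174,1.1705],[.5349,-.343,.1785]),([-.206,-.0734,2.2085,1.0069],[.4516,.0092,.1092]),
([-.203,.24,1.912,1.472],[.4676,.0073,.1178]),([-.202,.525,1.553,2.031],[.5172,-.0027,.186])]
s=get_state();D.append((s['qpos'][[0,1,2,4]],s['eef_pos']))
def fk(v,q2,q3,q5):
    r0,a2,a3,ph,L,d,off=v
    return np.array([r0+a2*np.sin(q2)+a3*np.sin(q2+q3+ph)+L*np.sin(q2+q3+q5), d+a2*np.cos(q2)+a3*np.cos(q2+q3+ph)+L*np.cos(q2+q3+q5)])
def f(v):
    e=[]
    for q,p in D:
        rz=fk(v,*q[1:]);x=np.cos(q[0])*rz[0]-np.sin(q[0])*v[6];y=np.sin(q[0])*rz[0]+np.cos(q[0])*v[6];e+=[x-p[0],y-p[1],rz[1]-p[2]]
    return np.array(e)
sol=least_squares(f,[0,.4,.4,0,.2,.3,.1]);V=sol.x
def ik(p,tilt):
    rho=np.sqrt(p[0]**2+p[1]**2-V[6]**2);best=None
    for g in [(.3,1.6),(0,2.2),(.6,1.2),(.8,1.8)]:
        r=least_squares(lambda q:fk(V,q[0],q[1],np.pi+np.radians(tilt)-q[0]-q[1])-[rho,p[2]],g,bounds=([-.9,.21],[2.22,2.48]))
        if best is None or r.cost<best.cost:best=r
    q=best.x;return q.round(2),round(np.pi+np.radians(tilt)-q.sum(),2),np.sqrt(2*best.cost).round(4)
E
python3 - <<'E'
from kin import *
st();print(V.round(3),abs(sol.fun).max())
a=np.radians(-11.35);ex=np.array([np.cos(a),np.sin(a),0])
for t in(-35,-25,-15,-10,0):
    g=np.array([.534,-.009,.220]);z=np.sin(np.radians(-t))*ex+np.array([0,0,-np.cos(np.radians(t))])
    print(t,ik(g+.021*z,t),ik(g+.021*z+[0,0,.1],t))
for t in(0,15,25,35):print('rack',t,ik(np.array([.5425,.2645,.175]),t),ik(np.array([.5425,.2645,.32]),t))
plan([((.60,.10,.33),ori(83,25),6,1),((.5425,.2645,.30),ori(87.5,0),6,1)])
E
```

```text
12.0167 [ 0.6311 -0.0271  0.2673] [ 0.0877  0.8825  0.0465 -0.4598] 0.9951492882810528 0.0 [ 0.6 -0.9  0. ]
[0.008 0.436 0.569 0.049 0.246 0.247 0.101] 0.006217929874840489
-35 (array([-0.27,  2.27]), np.float64(0.53), np.float64(0.0)) (array([-0.38,  2.16]), np.float64(0.75), np.float64(0.0))
-25 (array([-0.21,  2.18]), np.float64(0.73), np.float64(0.0)) (array([-0.3 ,  2.07]), np.float64(0.94), np.float64(0.0))
-15 (array([-0.13,  2.09]), np.float64(0.92), np.float64(0.0)) (array([-0.22,  1.98]), np.float64(1.12), np.float64(0.0))
-10 (array([-0.09,  2.04]), np.float64(1.01), np.float64(0.0)) (array([-0.17,  1.93]), np.float64(1.21), np.float64(0.0))
0 (array([0.  , 1.95]), np.float64(1.19), np.float64(0.0)) (array([-0.08,  1.84]), np.float64(1.38), np.float64(0.0))
rack 0 (array([0.18, 1.8 ]), np.float64(1.16), np.float64(0.0)) (array([0.07, 1.66]), np.float64(1.41), np.float64(0.0))
rack 15 (array([0.33, 1.65]), np.float64(1.43), np.float64(0.0)) (array([0.22, 1.51]), np.float64(1.68), np.float64(0.0))
rack 25 (array([0.42, 1.55]), np.float64(1.61), np.float64(0.0)) (array([0.32, 1.42]), np.float64(1.85), np.float64(0.0))
rack 35 (array([0.52, 1.45]), np.float64(1.78), np.float64(0.0)) (array([0.41, 1.33]), np.float64(2.01), np.float64(0.0))
[[1,[0.0139,0.0198,0.0016],[0.008,-0.087,-0.01]],[1,[0.0137,0.0199,0.0003],[0.009,-0.087,-0.01]],[1,[0.0135,0.02,-0.0011],[0.009,-0.088,-0.01]],[1,[0.0131,0.0202,-0.0025],[0.008,-0.087,-0.009]],[1,[0.0127,0.0202,-0.0037],[0.009,-0.088,-0.01]],[1,[0.0121,0.0203,-0.0051],[0.008,-0.087,-0.01]],[1,[0.0095,0.0261,0.01],[0.003,-0.073,-0.013]],[1,[0.0099,0.0262,0.0092],[0.003,-0.073,-0.013]],[1,[0.0102,0.0264,0.0084],[0.003,-0.073,-0.013]],[1,[0.0104,0.0265,0.0075],[0.003,-0.072,-0.013]]]
[[1,[0.0106,0.0267,0.0067],[0.003,-0.073,-0.012]],[1,[0.0107,0.0268,0.0058],[0.003,-0.072,-0.013]]]
[0.5425 0.2645 0.3   ] [ 2.170e-02  9.998e-01 -2.000e-04 -1.000e-04]
```

Request:
{"method": "move_arm", "body": {"moves": [[1,[0.014,0.02,0.002],[0.008,-0.087,-0.01]],[1,[0.014,0.02,0],[0.009,-0.087,-0.01]],[1,[0.014,0.02,-0.001],[0.009,-0.088,-0.01]],[1,[0.013,0.02,-0.003],[0.008,-0.087,-0.009]],[1,[0.013,0.02,-0.004],[0.009,-0.088,-0.01]],[1,[0.012,0.02,-0.005],[0.008,-0.087,-0.01]],[1,[0.009,0.026,0.01],[0.003,-0.073,-0.013]],[1,[0.01,0.026,0.009],[0.003,-0.073,-0.013]],[1,[0.01,0.026,0.008],[0.003,-0.073,-0.013]],[1,[0.01,0.027,0.008],[0.003,-0.072,-0.013]]]}}

```text
time: 12.85
eef_pos: [0.5612, 0.2102, 0.311]
tcp_rot: [0.034, 0.997, 0.005, -0.069]
contact_force: [0.4, 0.7, -0.8]
opening: 1.006
finger_force: 0.0
```

Request:
{"method": "move_arm", "body": {"moves": [[1,[0.011,0.027,0.007],[0.003,-0.073,-0.012]],[1,[0.011,0.027,0.006],[0.003,-0.072,-0.013]],[1,[0,0,0],[0,0,0]],[1,[0,0,0],[0,0,0]],[1,[0,0,0],[0,0,0]],[1,[0,0,0],[0,0,0]],[1,[0,0,0],[0,0,0]],[1,[0,0,0],[0,0,0]],[1,[0,0,0],[0,0,0]],[1,[0,0,0],[0,0,0]]]}}

```text
time: 13.68
eef_pos: [0.5423, 0.2642, 0.2996]
tcp_rot: [0.022, 1.0, -0.0, -0.0]
contact_force: [-1.0, 0.0, 0.6]
opening: 0.996
finger_force: 0.0
```

Run:
```python
from h import *
s=st()
im=read_camera('wrist');w=im[:,:,::-1].copy();cv2.imwrite('pics/w3.png',w)
sc=read_camera('scene')[:,:,::-1].copy();cv2.imwrite('pics/s3.png',sc)
cv2.imwrite('pics/t3.png',read_camera('top')[:,:,::-1])
a=cv2.resize(w[:,110:410],(468,600))
b=cv2.resize(sc[130:240,190:302],None,fx=2.9,fy=2.9,interpolation=cv2.INTER_CUBIC)
c=np.zeros((600,800,3),np.uint8);c[:,:468]=a;c[:b.shape[0],470:470+b.shape[1]]=b[:,:330]
cv2.imwrite('pics/v3.png',c)
```

```text
13.6833 [0.5423 0.2642 0.2996] [ 2.220e-02  9.998e-01 -1.000e-04 -2.000e-04] 0.9955034933356904 0.0 [-1.   0.   0.6]
```

View pics/v3.png

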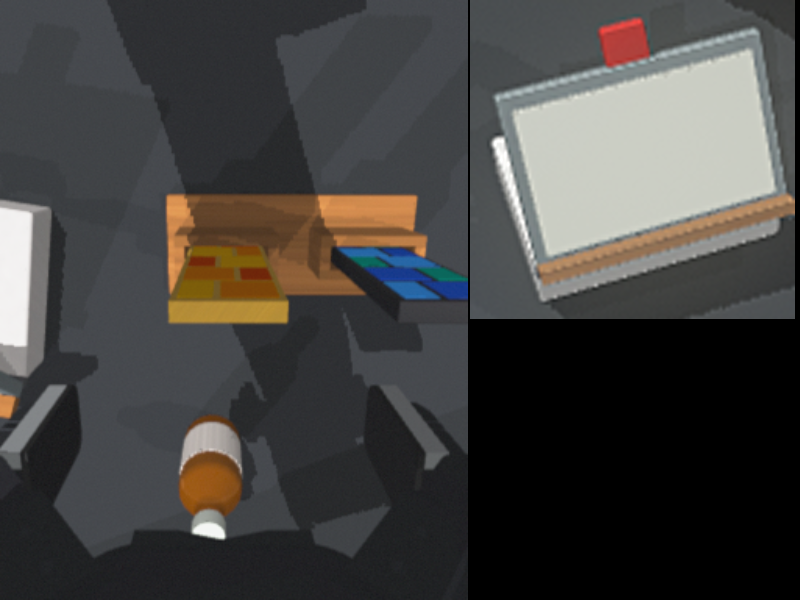

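The wrist view shows amber's top edge at combined pixels (170–289, 301–322), centred between the pads, and blue to its right. The scene crop shows the empty board standing, with its free-edge corners at (497,98) and (757,30).

Run:
```python
from h import *
s=get_state()
w=lambda p:(110+p[0]/1.56-.2,p[1]/1.5625-.2)
for p in [(170,301),(287,300),(169,322),(289,322)]:print('top',onz('wrist',w(p),.212,s).round(4))
for p in [(190,247),(262,247)]:print('rim',onz('wrist',w(p),.067,s).round(4))
for p in [(167,195),(417,196),(167,295)]:print('base',onz('wrist',w(p),.012,s).round(4))
a=np.radians(-11.35);ex=np.array([np.cos(a),np.sin(a),0]);ey=np.array([-np.sin(a),np.cos(a),0]);h=np.array([.6274,-.0276,.05])
for p,sg in [((27,98),-1),((287,30),1),((72,268),-1),((322,197),1)]:
    uv=(190+p[0]/2.9-.35,130+p[1]/2.9-.35)
    o,d=ray('scene',uv);t=(sg*.110-(o-h)@ey)/(d@ey);P=o+t*d-h
    X=np.array([P@ex,P[2]]);print('board',X.round(4),'len',np.linalg.norm(X).round(4),'ang',np.degrees(np.arctan2(X[1],-X[0])).round(2))
print('expect free face corner: len',np.hypot(155,14),'ang',55+np.degrees(np.arctan2(14,155)))
im=cv2.imread('pics/t3.png');hsv=cv2.cvtColor(im,cv2.COLOR_BGR2HSV);H,S,V=[hsv[:,:,i].astype(int) for i in range(3)]
c=blob(((H<5)|(H>175))&(S>150)&(V>60),(200,200,300,270));print('tab px',cv2.minAreaRect(c))
P=h-ex*.188*np.cos(.96)+np.array([0,0,.188*np.sin(.96)]);Q=h-ex*.156*np.cos(.96)+np.array([0,0,.156*np.sin(.96)]);print(proj('top',[P,Q]),'tab ends expected at underside')
```

```text
top [0.5355 0.2388 0.212 ]
top [0.5374 0.2967 0.212 ]
top [0.5463 0.2375 0.212 ]
top [0.5489 0.2976 0.212 ]
rim [0.5327 0.2395 0.067 ]
rim [0.5352 0.2957 0.067 ]
base [0.4955 0.2182 0.012 ]
base [0.5057 0.4356 0.012 ]
base [0.5853 0.2114 0.012 ]
board [-0.0438  0.1778] len 0.1831 ang 76.17
board [-0.0775  0.1387] len 0.1588 ang 60.81
board [0.0494 0.0851] len 0.0984 ang 120.17
board [0.0186 0.0352] len 0.0398 ang 117.9
expect free face corner: len 155.63097378092831 ang 60.161098033360254
tab px ((259.5588684082031, 212.7647247314453), (16.492422103881836, 9.943960189819336), 14.03624439239502)
[[258.40653458 219.45209676]
 [259.93739228 212.25467307]] tab ends expected at underside
```

Request:
{"method": "move_arm", "body": {"moves": [[1,[0,0.001,0.016],[0,0,0]],[1,[0,0.001,0.017],[0,0,0]],[1,[0,0.001,0.017],[0,0,0]],[1,[0,0,0.017],[0,0,0]],[1,[0,0,0.017],[0,0,0]],[1,[0,0,0.017],[0,0,0]],[1,[0,0,0.016],[0,0,0]],[1,[0,0,0.015],[0,0,0]],[1,[0,0,0],[0,0,0]],[0.4,[0,0,0],[0,0,0]]], "grip_force": 60}}

```text
time: 14.67
eef_pos: [0.5414, 0.2677, 0.1669]
tcp_rot: [0.022, 1.0, -0.0, -0.001]
contact_force: [-0.4, 0.1, 0.8]
opening: 0.88
finger_force: 0.0
```

Request:
{"method": "move_arm", "body": {"moves": [[0.4,[0,0,0],[0,0,0]],[0.4,[0,0,0],[0,0,0]],[0.4,[0,0,0],[0,0,0]],[0.4,[0,0,0],[0,0,0]],[0.4,[0,0,0],[0,0,0]],[0.4,[0,0,0],[0,0,0]],[0.4,[0,0,0],[0,0,0]],[0.4,[0,0,-0.003],[0,0,0]],[0.4,[0,0,-0.005],[0,0,0]],[0.4,[0,0,-0.007],[0,0,0]]]}}

```text
time: 15.5
eef_pos: [0.5405, 0.2675, 0.181]
tcp_rot: [0.022, 1.0, -0.001, -0.002]
contact_force: [-1.0, -0.3, -1.5]
opening: 0.695
finger_force: 64.7
```

Request:
{"method": "move_arm", "body": {"moves": [[0.4,[0,0,-0.01],[0,0,0]],[0.4,[0,0,-0.015],[0,0,0]],[0.4,[0,0,-0.02],[0,0,0]],[0.4,[0,0,-0.025],[0,0,0]],[0.4,[0,0,-0.025],[0,0,0]],[0.4,[0,0,-0.025],[0,0,0]],[0.4,[0,0,-0.02],[0,0,0]],[0.4,[0,0,-0.015],[0,0,0]],[0.4,[0,0,0],[0,0,0]],[0.4,[0,0,0],[0,0,0]]]}}

```text
time: 16.33
eef_pos: [0.5421, 0.268, 0.339]
tcp_rot: [0.022, 1.0, 0.0, 0.001]
contact_force: [-0.2, 0.6, -3.1]
opening: 0.694
finger_force: 65.0
```

Run:
```python
from h import *
s=st()
w=read_camera('wrist')[:,:,::-1].copy();cv2.imwrite('pics/w4.png',w)
sc=read_camera('scene')[:,:,::-1].copy();cv2.imwrite('pics/s4.png',sc)
c=np.zeros((600,800,3),np.uint8);c[:,:400]=cv2.resize(w[:,128:384],(400,600))
u=proj('scene',[s['eef_pos']-[0,0,.08]])[0].astype(int);x0,y0=u[0]-50,u[1]-75
b=cv2.resize(sc[y0:y0+150,x0:x0+100],(400,600),interpolation=cv2.INTER_CUBIC);c[:,400:]=b
cv2.imwrite('pics/v4.png',c);print(x0,y0)
```

```text
16.3333 [0.5421 0.268  0.339 ] [2.160e-02 9.998e-01 3.000e-04 1.000e-03] 0.6941940123050812 64.95909333229065 [-0.2  0.6 -3.1]
295 8
```

View pics/v4.png

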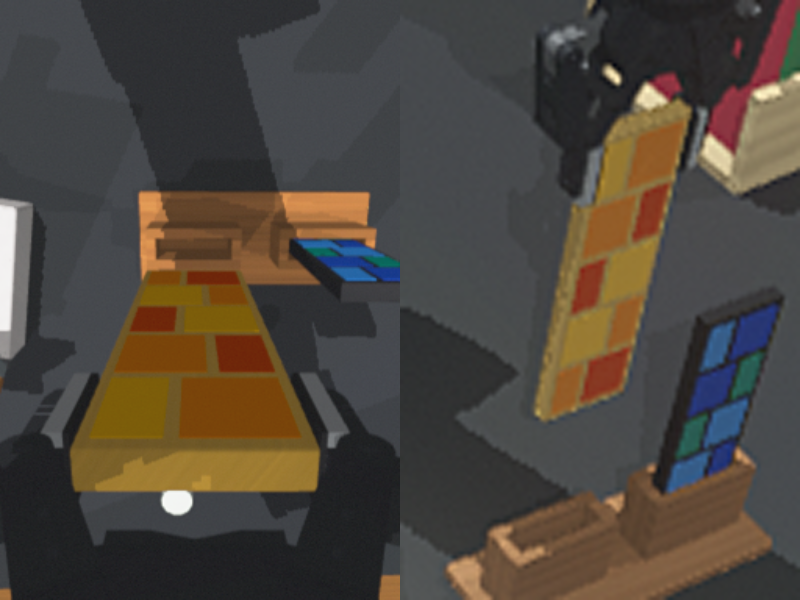

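The panel is cleanly held, its pocket is empty and blue is undisturbed. In the wrist half the top band runs (72–318, 450–490) and the bottom edge (147–238, 271).

Run:
```python
from h import *
p=camera_params('wrist');T=p['tool_from_camera']
def tz(c,z):
    u=128+c[0]/1.5625-.2;v=c[1]/1.5625-.2
    d=T[:3,:3]@[(u-p['cx'])/p['fx'],(v-p['cy'])/p['fy'],1];o=T[:3,3];return (o+d*(z-o[2])/d[2]).round(4)
for c in [(74,452),(318,448),(72,490),(317,488)]:print('top',tz(c,-.045))
for c in [(147,271),(238,271)]:print('bot',tz(c,.155))
```

```text
top [ 0.0068 -0.0279 -0.045 ]
top [ 0.0079  0.0283 -0.045 ]
top [-0.0035 -0.0291 -0.045 ]
top [-0.0029  0.0288 -0.045 ]
bot [ 0.0058 -0.0301  0.155 ]
bot [0.0058 0.0271 0.155 ]
```

```bash
cat > tgt.py <<'E'
from kin import *
TH=np.radians(55.3);TL=-34.7;PSI=78.65
a=np.radians(-11.35);ex=np.array([np.cos(a),np.sin(a),0]);ey=np.array([-np.sin(a),np.cos(a),0]);h=np.array([.6274,-.0276,.05])
bx=ex*np.cos(TH)-np.array([0,0,np.sin(TH)]);bz=ex*np.sin(TH)+np.array([0,0,np.cos(TH)])
T=lambda x,y,z:h+bx*x+ey*y+bz*z
tob=lambda p:np.array([(p-h)@bx,(p-h)@ey,(p-h)@bz])
E
python3 - <<'E'
from tgt import *
st();pre=T(-.227,0,.0805);fin=T(-.167,0,.0205)
mid=np.array([.56,.20,.40])
for p,t in((mid,TL),(pre,TL),(fin,TL)):print(p.round(4),ik(p,t))
plan([(mid,ori(84,TL),10,.4),(pre,ori(PSI,TL),10,.4)])
E
```

```text
16.4333 [0.5412 0.2676 0.336 ] [ 2.160e-02  9.998e-01 -4.000e-04 -1.500e-03] 0.6858236436631148 64.9135422706604 [ 0.   0.5 -2.5]
[0.56 0.2  0.4 ] (array([-0.29,  1.92]), np.float64(0.9), np.float64(0.0))
[ 0.5656 -0.0152  0.2825] (array([-0.3 ,  2.14]), np.float64(0.69), np.float64(0.0))
[ 0.5507 -0.0122  0.199 ] (array([-0.25,  2.26]), np.float64(0.52), np.float64(0.0))
[[0.4,[-0.0021,-0.0067,-0.0064],[0.002,-0.061,0.006]],[0.4,[-0.0026,-0.0067,-0.0062],[0.002,-0.061,0.006]],[0.4,[-0.003,-0.0067,-0.0061],[0.002,-0.061,0.006]],[0.4,[-0.0034,-0.0067,-0.0058],[0.002,-0.061,0.006]],[0.4,[-0.0038,-0.0066,-0.0056],[0.002,-0.061,0.006]],[0.4,[-0.0042,-0.0066,-0.0054],[0.002,-0.061,0.006]],[0.4,[-0.0045,-0.0066,-0.0051],[0.001,-0.061,0.006]],[0.4,[-0.0048,-0.0066,-0.0048],[0.002,-0.06,0.006]],[0.4,[-0.0052,-0.0066,-0.0045],[0.001,-0.061,0.006]],[0.4,[-0.0055,-0.0066,-0.0041],[0.002,-0.06,0.006]]]
[[0.4,[0.0044,-0.0213,0.0113],[0.005,0.0,0.008]],[0.4,[0.0042,-0.0213,0.0114],[0.005,0.0,0.008]],[0.4,[0.0041,-0.0213,0.0115],[0.005,0.0,0.008]],[0.4,[0.0039,-0.0213,0.0116],[0.005,0.0,0.008]],[0.4,[0.0037,-0.0212,0.0117],[0.005,0.0,0.008]],[0.4,[0.0035,-0.0212,0.0118],[0.006,0.0,0.007]],[0.4,[0.0034,-0.0212,0.0119],[0.005,0.0,0.008]],[0.4,[0.0032,-0.0211,0.012],[0.006,0.0,0.007]],[0.4,[0.0031,-0.0211,0.0121],[0.005,0.0,0.008]],[0.4,[0.0029,-0.0211,0.0123],[0.006,0.0,0.007]]]
[ 0.5656 -0.0152  0.2824] [ 0.0944  0.9499 -0.0295  0.2966]
```

Request:
{"method": "move_arm", "body": {"moves": [[0.4,[-0.002,-0.007,-0.006],[0.002,-0.061,0.006]],[0.4,[-0.003,-0.007,-0.006],[0.002,-0.061,0.006]],[0.4,[-0.003,-0.007,-0.006],[0.002,-0.061,0.006]],[0.4,[-0.003,-0.007,-0.006],[0.002,-0.061,0.006]],[0.4,[-0.004,-0.007,-0.006],[0.002,-0.061,0.006]],[0.4,[-0.004,-0.007,-0.005],[0.002,-0.061,0.006]],[0.4,[-0.005,-0.007,-0.005],[0.001,-0.061,0.006]],[0.4,[-0.005,-0.006,-0.005],[0.002,-0.06,0.006]],[0.4,[-0.005,-0.006,-0.005],[0.001,-0.061,0.006]],[0.4,[-0.006,-0.006,-0.004],[0.002,-0.06,0.006]]]}}

```text
time: 17.27
eef_pos: [0.5602, 0.199, 0.3995]
tcp_rot: [0.05, 0.953, -0.016, 0.298]
contact_force: [-0.5, 0.0, -2.2]
opening: 0.696
finger_force: 65.2
```

Request:
{"method": "move_arm", "body": {"moves": [[0.4,[0.004,-0.021,0.011],[0.005,0,0.008]],[0.4,[0.004,-0.021,0.011],[0.005,0,0.008]],[0.4,[0.004,-0.021,0.012],[0.005,0,0.008]],[0.4,[0.004,-0.021,0.012],[0.005,0,0.008]],[0.4,[0.004,-0.021,0.012],[0.005,0,0.008]],[0.4,[0.004,-0.021,0.012],[0.006,0,0.007]],[0.4,[0.003,-0.021,0.012],[0.005,0,0.008]],[0.4,[0.003,-0.021,0.012],[0.006,0,0.007]],[0.4,[0.003,-0.021,0.012],[0.005,0,0.008]],[0.4,[0.003,-0.021,0.012],[0.006,0,0.007]]]}}

```text
time: 18.1
eef_pos: [0.5663, -0.0144, 0.2807]
tcp_rot: [0.095, 0.95, -0.029, 0.295]
contact_force: [-0.1, -0.8, -2.5]
opening: 0.694
finger_force: 65.3
```

Run:
```python
from tgt import *
s=st();print(tob(s['eef_pos']).round(4),s['qpos'].round(2))
w=read_camera('wrist')[:,:,::-1].copy();cv2.imwrite('pics/w5.png',w)
sc=read_camera('scene')[:,:,::-1].copy();cv2.imwrite('pics/s5.png',sc)
c=np.zeros((600,800,3),np.uint8);c[:,:400]=cv2.resize(w[:,128:384],(400,600))
c[:,400:]=cv2.resize(sc[60:240,185:305],(400,600),interpolation=cv2.INTER_CUBIC)
cv2.imwrite('pics/v5.png',c)
plan([(T(-.177,0,.0505),ori(PSI,TL),6,.4),(T(-.175,0,.0265),ori(PSI,TL),4,.4)])
```

```text
18.1 [ 0.5663 -0.0144  0.2807] [ 0.0949  0.9503 -0.0288  0.2952] 0.6942892405370148 65.27791142463684 [-0.1 -0.8 -2.5]
[-0.2252  0.0009  0.0799] [-0.21 -0.29  2.15  0.01  0.69 -1.58]
[[0.4,[0.0045,0.0001,0.0078],[0.0,-0.001,-0.001]],[0.4,[0.0045,0.0001,0.0078],[0.0,-0.002,0.0]],[0.4,[0.0045,0.0001,0.0078],[0.0,-0.001,-0.001]],[0.4,[0.0045,0.0,0.0078],[-0.001,-0.002,0.0]],[0.4,[0.0045,0.0001,0.0078],[0.0,-0.001,-0.001]],[0.4,[0.0045,0.0,0.0077],[-0.001,-0.002,0.0]],[0.4,[0.006,0.0,0.0005],[0.0,0.0,0.0]],[0.4,[0.006,0.0,0.0005],[0.0,0.0,0.0]],[0.4,[0.006,0.0,0.0005],[0.0,0.0,0.0]],[0.4,[0.006,0.0,0.0005],[0.0,0.0,0.0]]]
[ 0.5511 -0.0123  0.209 ] [ 0.0946  0.9498 -0.0292  0.2969]
```

View pics/v5.png

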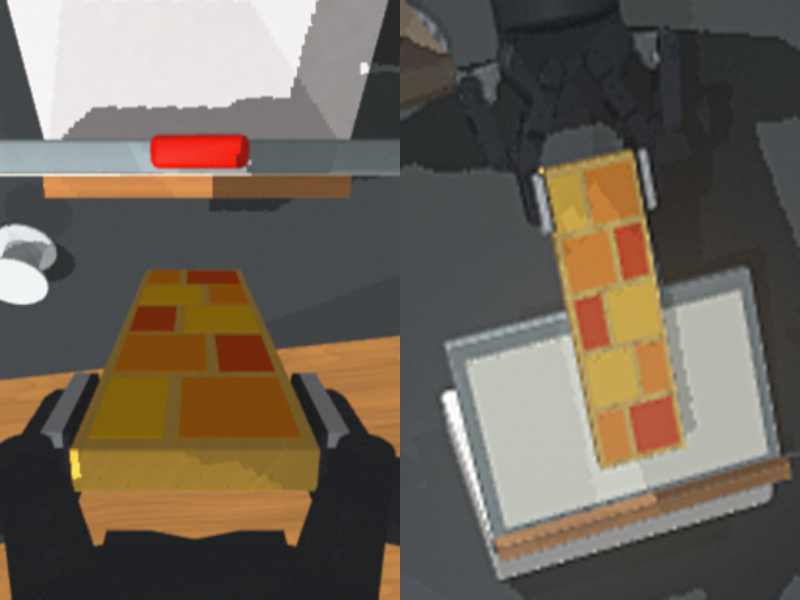

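The wrist half shows the board edge-on: its face's free edge at row 175, the ledge's outer edge at row 198 and the tab at (152–248), all parallel to the rows, so the yaw is aligned. The scene half shows the panel over the middle of the board, clear of the face.

Run:
```python
from tgt import *
p=camera_params('wrist');C=p['tool_from_camera'];s=get_state();Q=R.from_quat(s['tcp_rot'])
def tz(c,z):
    u=128+c[0]/1.5625-.2;v=c[1]/1.5625-.2
    d=C[:3,:3]@[(u-p['cx'])/p['fx'],(v-p['cy'])/p['fy'],1];o=C[:3,3];P=o+d*(z-o[2])/d[2];return P.round(4),tob(Q.apply(P)+s['eef_pos']).round(4)
print('free edge face',tz((0,175),.070),tz((400,175),.07))
print('ledge outer edge',tz((44,198),.213),tz((351,198),.213))
print('tab',tz((152,168),.038),tz((248,168),.038))
print(np.degrees(np.arcsin(Q.apply([0,0,1])@ex)),Q.apply([0,1,0])@bz,Q.apply([0,1,0])@bx)
```

```text
free edge face (array([ 0.0661, -0.0824,  0.07  ]), array([-0.1543, -0.0827,  0.0108])) (array([0.0662, 0.087 , 0.07  ]), array([-0.154 ,  0.0867,  0.0113]))
ledge outer edge (array([ 0.0469, -0.1082,  0.213 ]), array([-0.0112, -0.1088,  0.0286])) (array([0.047 , 0.1124, 0.213 ]), array([-0.0108,  0.1118,  0.0293]))
tab (array([ 0.0692, -0.0152,  0.038 ]), array([-0.1862, -0.0155,  0.0081])) (array([0.0693, 0.0192, 0.038 ]), array([-0.1861,  0.0189,  0.0082]))
34.20506841344324 0.0034928796285378623 0.0015665754686893898
```

Run:
```python
from tgt import *
plan([(T(-.177,.002,.0455),ori(PSI,TL),8,.4),(T(-.175,.002,.0245),ori(PSI,TL),6,.4),(T(-.173,.002,.0185),ori(PSI,TL),4,.4)])
```

```text
[[0.4,[0.004,0.0003,0.0059],[0.0,-0.001,0.0]],[0.4,[0.004,0.0003,0.0058],[0.0,-0.001,0.0]],[0.4,[0.004,0.0003,0.0058],[0.0,-0.001,-0.001]],[0.4,[0.004,0.0003,0.0059],[0.0,-0.001,0.0]],[0.4,[0.004,0.0003,0.0058],[0.0,-0.001,-0.001]],[0.4,[0.004,0.0003,0.0058],[-0.001,-0.001,0.0]],[0.4,[0.004,0.0003,0.0059],[0.0,-0.001,-0.001]],[0.4,[0.004,0.0003,0.0058],[-0.001,-0.002,0.0]],[0.4,[0.0035,0.0,0.0003],[0.0,0.0,0.0]],[0.4,[0.0035,0.0,0.0003],[0.0,0.0,0.0]]]
[[0.4,[0.0035,0.0,0.0004],[0.0,0.0,0.0]],[0.4,[0.0035,0.0,0.0003],[0.0,0.0,0.0]],[0.4,[0.0035,0.0,0.0004],[0.0,0.0,0.0]],[0.4,[0.0035,0.0,0.0003],[0.0,0.0,0.0]],[0.4,[0.0015,0.0,0.0005],[0.0,0.0,0.0]],[0.4,[0.0015,0.0,0.0005],[0.0,0.0,0.0]],[0.4,[0.0015,0.0,0.0005],[0.0,0.0,0.0]],[0.4,[0.0015,0.0,0.0005],[0.0,0.0,0.0]]]
[ 0.5461 -0.0092  0.2028] [ 0.0946  0.9498 -0.0292  0.2969]
```

Request:
{"method": "move_arm", "body": {"moves": [[0.4,[0.004,0.0003,0.006],[0,-0.001,0]],[0.4,[0.004,0.0003,0.006],[0,-0.001,0]],[0.4,[0.004,0.0003,0.006],[0,-0.001,0]],[0.4,[0.004,0.0003,0.006],[0,-0.001,0]],[0.4,[0.004,0.0003,0.006],[0,-0.001,-0.001]],[0.4,[0.004,0.0003,0.006],[0,-0.001,-0.001]],[0.4,[0.004,0.0003,0.006],[0,-0.001,-0.001]],[0.4,[0.004,0.0003,0.006],[0,-0.001,0]],[0.4,[0.0035,0,0],[0,0,0]],[0.4,[0.0035,0,0],[0,0,0]]]}}

```text
time: 19.03
eef_pos: [0.5637, -0.0103, 0.2217]
tcp_rot: [0.093, 0.949, -0.03, 0.301]
contact_force: [0.3, 0.6, -1.1]
opening: 0.698
finger_force: 65.9
```

Request:
{"method": "move_arm", "body": {"moves": [[0.4,[0.0035,0,0],[0,0,0]],[0.4,[0.0035,0,0],[0,0,0]],[0.4,[0.0035,0,0],[0,0,0]],[0.4,[0.003,0,0],[0,0,0]],[0.4,[0.001,0,0],[0,0,0]],[0.4,[0.001,0,0],[0,0,0]],[0.4,[0.001,0,0],[0,0,0]],[0.4,[0,0,0],[0,0,0]],[0.4,[0,0,0],[0,0,0]],[0.4,[0,0,0],[0,0,0]]]}}

```text
time: 19.87
eef_pos: [0.551, -0.0078, 0.2132]
tcp_rot: [0.093, 0.948, -0.03, 0.302]
contact_force: [0.3, -0.3, -2.3]
opening: 0.696
finger_force: 65.9
```

Run:
```python
from tgt import *
s=st();print(tob(s['eef_pos']).round(4));Q=R.from_quat(s['tcp_rot']);print(np.degrees(np.arcsin(Q.apply([0,0,1])@ex)))
print('F board',(np.array([bx,ey,bz])@s['contact_force']).round(2),s['wrist_torque'].round(2))
```

```text
19.8667 [ 0.551  -0.0078  0.2132] [ 0.093   0.9484 -0.0299  0.3017] 0.6958809513153713 65.8724856376648 [ 0.3 -0.3 -2.3]
[-0.179   0.0044  0.0281]
35.30179465753059
F board [ 2.11 -0.19 -0.99] [0.12 0.53 0.  ]
```

Request:
{"method": "move_arm", "body": {"moves": [[0.4,[0.002,-0.0005,0],[0,0.002,0]],[0.4,[0.002,-0.0005,0],[0,0.002,0]],[0.4,[0.001,-0.0005,0],[0,0.002,0]],[0.4,[0.001,-0.0005,0],[0,0.002,0]],[0.4,[0.001,0,0],[0,0,0]],[0.4,[0.001,0,0],[0,0,0]],[0.4,[0,0,0],[0,0,0]],[0.4,[0,0,0],[0,0,0]],[0.4,[0,0,0],[0,0,0]],[0.4,[0,0,0],[0,0,0]]]}}

```text
time: 20.7
eef_pos: [0.5441, -0.0085, 0.2085]
tcp_rot: [0.093, 0.95, -0.03, 0.298]
contact_force: [0.6, -0.5, -0.8]
opening: 0.691
finger_force: 65.9
```

```bash
cat > chk.py <<'E'
from tgt import *
s=st();print(tob(s['eef_pos']).round(4));Q=R.from_quat(s['tcp_rot']);print(np.degrees(np.arcsin(Q.apply([0,0,1])@ex)).round(2),(np.array([bx,bz])@Q.apply([0,1,0])).round(4))
print('F board',(np.array([bx,ey,bz])@s['contact_force']).round(2),s['wrist_torque'].round(2))
E
python3 chk.py
python3 - <<'E'
from h import *
w=read_camera('wrist')[:,:,::-1];cv2.imwrite('pics/w6.png',w)
cv2.imwrite('pics/v6.png',cv2.resize(w[60:330,100:410],(775,600),interpolation=cv2.INTER_CUBIC))
E
```

```text
20.7 [ 0.5441 -0.0085  0.2085] [ 0.0931  0.9496 -0.0295  0.2979] 0.6907826186518806 65.88341474533081 [ 0.6 -0.5 -0.8]
[-0.179   0.0023  0.02  ]
34.84 [-0.0009 -0.0024]
F board [ 1.05 -0.42  0.07] [ 0.04  0.5  -0.06]
```

View pics/v6.png

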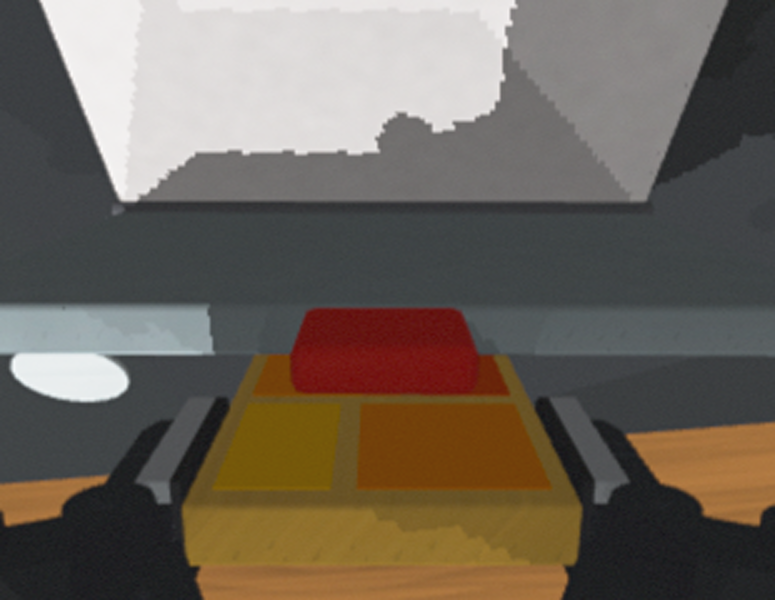

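The panel is centred behind the tab (panel centre column 382, tab 385), square to the board edge at row 353 and just off its face.

Request:
{"method": "move_arm", "body": {"moves": [[0.4,[0.001,0,0],[0,0,0]],[0.4,[0.001,0,0],[0,0,0]],[0.4,[0,0,0.002],[0,0,0]],[0.4,[0,0,0.002],[0,0,0]],[0.4,[0,0,0.002],[0,0,0]],[0.4,[0,0,0.001],[0,0,0]],[0.4,[0,0,0],[0,0,0]],[0.4,[0,0,0],[0,0,0]],[0.4,[0,0,0],[0,0,0]],[0.4,[0,0,0],[0,0,0]]]}}

```text
time: 21.58
eef_pos: [0.5471, -0.0091, 0.2021]
tcp_rot: [0.093, 0.949, -0.03, 0.299]
contact_force: [5.6, -1.0, -2.3]
opening: 0.69
finger_force: 65.9
```

```bash
python3 chk.py
```

```text
21.5833 [ 0.5471 -0.0091  0.2021] [ 0.0931  0.9492 -0.0296  0.299 ] 0.6897445415225111 65.87351560592651 [ 5.6 -1.  -2.3]
[-0.172   0.0023  0.0189]
34.97 [-0.0008 -0.0023]
F board [5.08 0.15 3.38] [-0.08 -0.45  0.13]
```

Request:
{"method": "move_arm", "body": {"moves": [[0.4,[-0.001,0,0],[0,0.002,0]],[0.4,[0,0,0.001],[0,0.002,0]],[0.4,[0,0,0.001],[0,0.002,0]],[0.4,[0,0,0.001],[0,0,0]],[0.4,[0,0,0.001],[0,0,0]],[0.4,[0,0,0],[0,0,0]],[0.4,[0,0,0],[0,0,0]],[0.4,[0,0,0],[0,0,0]],[0.4,[0,0,0],[0,0,0]],[0.4,[0,0,0],[0,0,0]]]}}

```text
time: 22.42
eef_pos: [0.5498, -0.0096, 0.2015]
tcp_rot: [0.093, 0.95, -0.029, 0.296]
contact_force: [-10.4, -0.3, 12.4]
opening: 0.696
finger_force: 67.9
```

```bash
python3 chk.py
python3 - <<'E'
from h import *
sc=read_camera('scene')[:,:,::-1]
cv2.imwrite('pics/v7.png',cv2.resize(sc[90:240,185:305],(480,600),interpolation=cv2.INTER_CUBIC))
E
```

```text
22.4167 [ 0.5498 -0.0096  0.2015] [ 0.093   0.9503 -0.0295  0.2957] 0.6963477646957114 67.87742614746094 [-10.4  -0.3  12.4]
[-0.1699  0.0024  0.0208]
34.57 [-0.0007 -0.0028]
F board [-15.94  -2.34  -1.3 ] [-0.09  0.54 -0.16]
```

View pics/v7.png

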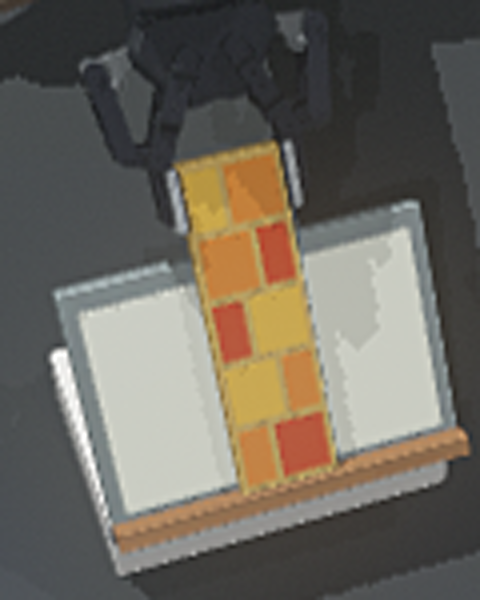

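The panel's bottom edge meets the ledge from (245,492) to (338,466), parallel to it, and the 16 N along the board confirms it is seated. Ease off, press lightly to the face, then release.

Request:
{"method": "move_arm", "body": {"moves": [[0.4,[0.001,0,-0.001],[0,0,0]],[0.4,[0.001,0,0],[0,0,0]],[0.4,[0,0,0],[0,0,0]],[0.4,[0,0,0],[0,0,0]],[0.4,[0,0,0],[0,0,0]],[0.4,[0,0,0],[0,0,0]],[0.4,[0,0,0],[0,0,0]],[0.4,[0,0,0],[0,0,0]],[0.4,[0,0,0],[0,0,0]],[0.4,[0,0,0],[0,0,0]]], "grip_force": 30}}

```text
time: 23.3
eef_pos: [0.5483, -0.0093, 0.2005]
tcp_rot: [0.093, 0.95, -0.029, 0.297]
contact_force: [-2.7, 0.0, 6.9]
opening: 0.695
finger_force: 66.7
```

```bash
python3 chk.py
```

```text
23.3 [ 0.5483 -0.0093  0.2005] [ 0.093   0.9499 -0.0295  0.2969] 0.6952887987681421 66.74418926239014 [-2.7  0.   6.9]
[-0.1699  0.0024  0.019 ]
34.72 [-0.0008 -0.0026]
F board [-7.22 -0.52  1.73] [-0.13 -0.45 -0.01]
```

Request:
{"method": "move_arm", "body": {"moves": [[0.72,[0,0,0],[0,0,0]],[0.74,[0,0,0],[0,0,0]],[0.76,[0,0,0],[0,0,0]],[0.8,[0,0,0],[0,0,0]],[0.85,[0,0,0],[0,0,0]],[0.9,[0,0,0],[0,0,0]],[1,[0,0,0],[0,0,0]],[1,[0,0,0],[0,0,0]],[1,[0,0,0],[0,0,0]],[1,[0,0,0],[0,0,0]]]}}

```text
time: 24.13
eef_pos: [0.5472, -0.0091, 0.1985]
tcp_rot: [0.093, 0.951, -0.029, 0.295]
contact_force: [-0.5, -0.8, -0.8]
opening: 1.0
finger_force: 0.0
```

```bash
python3 chk.py
python3 - <<'E'
from h import *
w=read_camera('wrist')[:,:,::-1];cv2.imwrite('pics/w8.png',w)
b=cv2.imread('pics/w6.png')
p=camera_params('wrist')
# compare top-edge band rows before/after release
for n in('w6','w8'):
    im=cv2.imread(f'pics/{n}.png');hsv=cv2.cvtColor(im,cv2.COLOR_BGR2HSV);m=(hsv[:,:,0]>15)&(hsv[:,:,0]<32)&(hsv[:,:,1]>120)&(hsv[:,:,2]>60)
    c=blob(m,(150,200,360,320));print(n,cv2.boundingRect(c),cv2.minAreaRect(c))
E
```

```text
24.1333 [ 0.5472 -0.0091  0.1985] [ 0.0932  0.9505 -0.0292  0.2949] 0.9997306321973932 0.0 [-0.5 -0.8 -0.8]
[-0.1689  0.0024  0.0169]
34.48 [-0.0009 -0.0023]
F board [ 0.52 -0.89 -0.72] [ 0.02  0.25 -0.03]
w6 (173, 220, 160, 100) ((252.5, 269.5), (99.0, 159.0), 90.0)
w8 (169, 232, 172, 88) ((254.5, 275.5), (87.0, 171.0), 90.0)
```

Request:
{"method": "move_arm", "body": {"moves": [[1,[0,0,-0.005],[0,0,0]],[1,[0,0,-0.01],[0,0,0]],[1,[0,0,-0.015],[0,0,0]],[1,[0,0,-0.015],[0,0,0]],[1,[0,0,-0.015],[0,0,0]],[1,[0,0,-0.02],[0,0,0]],[1,[0,0,-0.02],[0,0,0]],[1,[0,0,-0.02],[0,0,0]],[1,[0,0,0],[0,0,0]],[1,[0,0,0],[0,0,0]]]}}

```text
time: 25.02
eef_pos: [0.4808, 0.0042, 0.299]
tcp_rot: [0.093, 0.95, -0.029, 0.297]
contact_force: [-0.1, -0.4, -0.6]
opening: 0.997
finger_force: 0.0
```

```bash
python3 chk.py
python3 - <<'E'
from h import *
w=read_camera('wrist')[:,:,::-1];cv2.imwrite('pics/w9.png',w)
sc=read_camera('scene')[:,:,::-1].copy();cv2.imwrite('pics/s9.png',sc);cv2.imwrite('pics/t9.png',read_camera('top')[:,:,::-1])
c=np.zeros((600,800,3),np.uint8);c[:,:400]=cv2.resize(w[:,128:384],(400,600))
c[:,400:]=cv2.resize(sc[90:240,195:295],(400,600),interpolation=cv2.INTER_CUBIC);cv2.imwrite('pics/v9.png',c)
E
```

```text
25.0167 [0.4808 0.0042 0.299 ] [ 0.0931  0.95   -0.0294  0.2967] 0.9974751377486919 0.0 [-0.1 -0.4 -0.6]
[-0.2901  0.0023  0.0184]
34.69 [-0.001  -0.0025]
F board [ 0.48 -0.43 -0.35] [0.09 0.31 0.04]
```

View pics/v9.png

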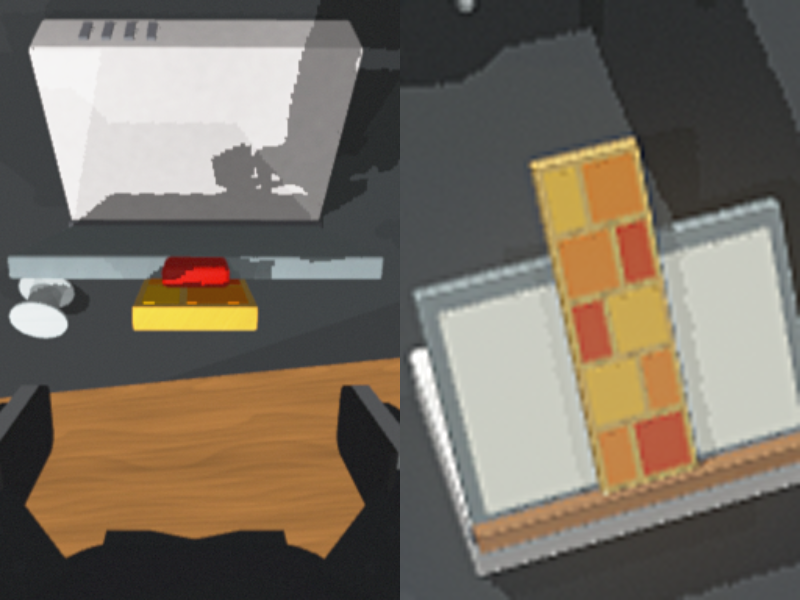

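The panel stands on its own. In the wrist half its top (133–258, 306–330) is parallel to the board's edge (rows 256–280) and centred on the tab; in the scene half its bottom is on the ledge.

Run:
```python
from tgt import *
p=camera_params('wrist');C=p['tool_from_camera'];s=get_state();Q=R.from_quat(s['tcp_rot'])
def tz(c,z):
    u=128+c[0]/1.5625-.2;v=c[1]/1.5625-.2
    d=C[:3,:3]@[(u-p['cx'])/p['fx'],(v-p['cy'])/p['fy'],1];o=C[:3,3];P=o+d*(z-o[2])/d[2];return tob(Q.apply(P)+s['eef_pos']).round(4)
print('edge under/face',tz((195,256),.135),tz((195,280),.135))
for c in [(133,306),(257,307),(133,330),(257,330)]:print('panel top',tz(c,.078))
im=cv2.imread('pics/t9.png');hsv=cv2.cvtColor(im,cv2.COLOR_BGR2HSV);H,S,V=[hsv[:,:,i].astype(int) for i in range(3)]
print('brush',rect('top',blob((H>5)&(H<25)&(S>60)&(V>60),(345,185,442,262)),.044))
b=cv2.imread('pics/top0.png')
for n,(x0,y0,x1,y1) in dict(bottle=(145,115,180,155),spool=(325,130,362,165),blue=(60,195,112,217)).items():print(n,'diff',cv2.absdiff(b,im)[y0:y1,x0:x1].mean().round(1))
```

```text
edge under/face [-0.1528  0.0025 -0.004 ] [-0.1527  0.0025  0.0103]
panel top [-0.2097 -0.027   0.0099]
panel top [-0.2098  0.0319  0.0102]
panel top [-0.2096 -0.0274  0.0219]
panel top [-0.2097  0.0323  0.0217]
brush (534.0, -343.0, 40.2, 129.9, 9.89)
bottle diff 13.9
spool diff 15.9
blue diff 11.7
```

```bash
python3 -c "
from plant import *
print(sign_off())"
```

```text
the job is handed in; nothing more can be done
None
```

The job is handed in at about 25 s: the brush is in the blue tray, the board measures about 55 degrees, and the amber panel stands straight on the ledge, flat against the board; the arm never went near the blue panel, bottle or spool, though I did not re-measure where they stand.

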